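# Fold the shelf rule and put it back in its case

## Robot

A 6-joint arm with a two-finger parallel gripper is mounted at the origin on the work surface. World frame = base frame: x ahead of the robot, y to its left, z up, the work surface at z = 0. Lengths are in m, angles in rad, forces in N, time in s.
With the tool pointing down it reaches from about 0.35 to 0.975 m from the base axis. Payload 4.9 kg.
Tool frame: the origin (TCP) lies at the very end of the fingers, on their centre line; the grasp point (between the pads) lies 19 mm behind it; z points along the fingers, x is the direction in which the jaws open and shut, and the axes are right-handed (so a half turn about z gives the same grasp; the last joint's range is limited). The gripper opens to 85 mm and grips with 20 to 120 N. Pads are 22 mm wide; open, the fingers measure 114 mm over their backs; the gripper's body (76 mm by 85 mm) begins 54 mm behind the grasp point. The pads swing forward as they close: fully open they stand 13 mm farther back than shut.
Start: joints at [1.006, 0.053, 1.613, -0, 1.476, -0.119], TCP at [0.269, 0.564, 0.231] pointing down, gripper open.
Joint ranges: [-3.01, 3.01], [-1.01, 2.22], [0.06, 2.58], [-1.02, 4.17], [0.09, 2.62], [-3.14, 3.14]. Speed limits (rad/s): [2.57, 2.57, 3.14, 3.14, 3.14, 3.14].

## Interface

Orientations are given as a rotation vector (axis times angle).
In Python, from station import ctrl, get_image, calibration, job gives the robot as it stands.
- The arm moves only by the tool jog_arm, never from a script. Its argument "deltas" is a list of rows, each a list of 3 entries, a list of its own where there are three numbers: the turn, a rotation vector about the tool's x, y, z in degrees, then the shift along the tool's x, y, z in m, then the finger opening in m, from 0 to 0.0854. In form: [[[ax, ay, az], [tx, ty, tz], gripper], ...]. A call has 1 to 12 rows; each row is the pose to reach, as a shift and turn from the pose commanded when the call began, along the tool's axes at that moment; what a row does not reach only later rows make up. A row lasts 1/12 s, in which the tool goes at most 41.7 mm and 7.16 degrees, less where a joint would pass 70% of its speed; a pose out of reach is approached as far as the arm can. A call with a gripper value outside its range is refused whole. The fingers move at their own pace and stop on an object; "squeeze" is the grip in N (left out, the last holds). Time passes only in rows, so rows that repeat a pose let the fingers close. It gives the time, the measured TCP pose, the force and the opening at its end, in the units of the state.
- ctrl.get_obs(): the state, without advancing time (a new reading comes with each control period).
- get_image(name): name is "scene" or "top" or "wrist"; returns the picture (400x640x3 uint8, red, green, blue); there is no depth.
- calibration(name): a dict with "mtx" (3x3 intrinsics, pixels), "origin" and "rotation" of the camera in the world; the wrist camera has in their place "tool_from_camera" (4x4, takes a point from camera to tool coordinates, whose origin is the TCP and whose axes are the tool frame's). Camera axes: x right, y up, looking along -z (the intrinsics and any distortion apply to the point x, -y, -z); pixel columns grow to the right and rows downward; lengths in m; the calibration is good to about 2 mm. The wrist camera is an equidistant fisheye: a pixel r from the principal point sees the ray r / f radians off the axis. A picture is of the moment at which its call begins: read the wrist's pose just before it. calibration takes no time and is no camera call.
- job.finish_job(): hands the job in, once; it reports no verdict.
The state is a dict: "t": time; "q": joint angles; "dq": joint speeds; "effort": joint torques, N m; "tool_pos": TCP position; "tool_rot": TCP orientation; "contact_force": force on the tool from outside, world axes, zero at the start; "wrist_torque": the same for the moment, N m; "opening": finger opening in m.
Only numpy, scipy, OpenCV 4.12 (cv2) and the standard library are available. Lean on these libraries where they do the work, as an engineer would, in place of code of your own. Each camera call takes 0.05 s, during which the arm holds its last target.

## Task

Someone left the wooden folding shelf rule lying open on the white carton. Take it down onto the bare table, fold it fully shut there and let go of it, then pick the shut rule up again and lay it flat in its open black case, leaving it there. Leave the jars, tins and packet where they stand.

Things in the scene. Friction and masses are not known exactly. Their poses are not given: they have to be found in the camera images.
- rule_arm (a point): Centre, half-way up, of the rule's thick wooden arm, 170 x 30 mm, 26 mm high, 0.28 kg. x runs along it to its hinge end (x = +85), y across it to the side where the slim leg lies and opens, z up. Starts lying along the carton's top, underside 60 mm up, the leg sticking out over the edge facing the robot. Shut, the rule is 170 x 52 x 26 mm, its middle at (0, +11)
- rule_hinge (a point): Axis of the rule's upright steel hinge pin, half-way up, at (+78, +16) mm in the axes of rule_arm; same axes. The rule's two pieces lie flat and open and shut about it in the horizontal plane. The open rule balances at about (+27, +19) in the axes of rule_arm
- rule_leg_mid (a point): Centre of the rule's slim wooden leg, 159 x 20 mm, 24 mm high, 0.08 kg, underside 2 mm higher than the thick arm's. x runs along it to the hinge, y to its outer face. The hinge pin is at (+83.5, -11) mm; outer face 21 mm and inner face 1 mm from the line through the pin. Shut, it lies beside the arm, from y = +17 to +37 mm in the axes of rule_arm
- rule_leg (a joint): Opening of the rule, rad: 0 = fully shut, starts 1.75 to 2.25, stop at 2.5. The leg points from the pin along (-cos q, +sin q) in the axes of rule_arm: seen from above it opens clockwise. A light friction hinge (0.02 N m): the leg stays where it is left
- case: The rule's case, black plastic, fixed: an open tray 204 (x) x 82 (y) mm outside, 190 x 68 inside, floor 10 mm above the table, walls 7 mm thick with tops 28 mm above the table. Both long walls have a finger gap 76 mm wide in the middle, down to the tray floor. Origin: tray centre, at table height; x along, z up. The rule goes in flat, either way round
- case_lid (a point): Centre of the case's lid, folded open flat on the table beside the tray, on its -y side (away from the robot): 204 x 78 mm, 8 mm thick, fixed; not the place for the rule
- carton: White closed carton, fixed, 180 (x) x 100 (y) x 60 mm high, the open rule on top. Origin: centre of its underside. Stands to the robot's left or right, the case on the other side; the table between (x 0.42 to 0.66, y -0.15 to 0.15 m) is free for folding
- jar_near_mid (a point): Middle of a glass jar, 68 mm across, 100 mm high; leave it standing
- jar_far_mid (a point): Middle of a larger glass jar, 72 mm across, 120 mm high; leave it standing
- tin_tall_mid (a point): Middle of a tall tin, 74 mm across, 110 mm high; leave it standing
- tin_flat_mid (a point): Middle of a flat tin, 68 mm across, 35 mm high, near the robot; leave it
- tin_small_mid (a point): Middle of a small tin, 64 mm across, 40 mm high; leave it
- packet_mid (a point): Middle of an upright white packet, 50 x 80 x 130 mm; leave it standing
Mind the look-alikes: they are no part of the job. There is more than one size of the part that bears rule_arm; the job needs the smallest.

How it is judged:
On the way:
1. the rule lies on the table itself, folded shut and let go (value of joint rule_leg below 0.08 rad and contact force between the fingers and rule below 0.05 N and height (world z) of rule_arm below 0.018 m and angle between rule_arm's own z axis and vertical below 0.08 rad and linear speed of rule below 0.02 m/s and angular speed of rule below 0.2 rad/s and velocity of joint rule_leg between -0.2 and 0.2 rad/s), for 0.2 s.
At the end, for the whole second after the job is handed in: The rule is shut (under 0.08 rad) and lies flat (within 0.1 rad, 5 mm in height) on the tray floor of its case, in line with it within 0.15 rad, the thick arm's centre within 20 mm along and 30 mm across of the tray's centre, let go and at rest (value of joint rule_leg below 0.08 rad and contact force between the fingers and rule below 0.05 N and linear speed of rule below 0.02 m/s and angular speed of rule below 0.2 rad/s and velocity of joint rule_leg between -0.2 and 0.2 rad/s and x of rule_arm in the frame of case between -0.02 and 0.02 m and y of rule_arm in the frame of case between -0.03 and 0.03 m and z of rule_arm in the frame of case between 0.018 and 0.028 m and angle between rule_arm's own z axis and vertical below 0.1 rad and angle between the x axis of rule_arm and the x axis of case, either way round below 0.15 rad); the robot touches nothing.
It fails at once if a jar is shifted by more than 30 mm or knocked over (distance of any of jar_near_mid, jar_far_mid from where it was at the start of the episode above 0.03 m or angle between any of jar_near_mid, jar_far_mid's own z axis and vertical above 0.3 rad).
It fails at once if a tin is shifted by more than 30 mm or knocked over (distance of any of tin_tall_mid, tin_flat_mid, tin_small_mid from where it was at the start of the episode above 0.03 m or angle between any of tin_tall_mid, tin_flat_mid, tin_small_mid's own z axis and vertical above 0.3 rad).
It fails at once if the packet is shifted by more than 30 mm or knocked over (distance of packet_mid from where it was at the start of the episode above 0.03 m or angle between packet_mid's own z axis and vertical above 0.3 rad).
It also fails if it takes over 67 s, if anything falls off the work surface, if the arm or the gripper's body presses on something with over 40 N, if the wrist force passes 120 N, or if a joint passes its speed limit or range.

## Working session

There is one attempt and no reset: what is moved stays moved. The work goes in short steps, Python scripts to look and compute and a tool call to move; the robot and the scene stay as the last step left them, time stands still between calls to the robot, and variables do not carry over. Pictures are saved under pics/ and viewed, and the job is handed in when it is done.

Besides the shell and the picture viewer there is one more tool, called after "Request:" as name([rows], argument=value, ...), one row to a line, values as JSON. jog_arm: Moves the arm, as the interface text tells. Its arguments: {"type":"object","properties":{"deltas":{"type":"array","items":{"type":"array"}},"squeeze":{"type":"number"}},"required":["deltas"]}

```bash
mkdir -p pics; ls; python3 - <<'E'
from station import ctrl,get_image,calibration,job
import cv2,numpy as np
o=ctrl.get_obs();print(o)
for n in ['scene','top']:
    im=get_image(n);cv2.imwrite(f'pics/{n}0.png',im[:,:,::-1]);c=calibration(n);print(n,c)
print(calibration('wrist'))
E
```

```text
pics
{'t': 0.0, 'q': array([ 1.00600402e+00,  5.33431766e-02,  1.61429313e+00,  3.68409114e-05,
        1.47599009e+00, -1.19003344e-01]), 'dq': array([-9.03227697e-04, -1.03039810e-03, -9.46942598e-05, -5.75016138e-04,
        1.76152831e-03, -4.59781006e-05]), 'effort': array([-1.15126924e-03, -3.93672574e+01, -3.70182931e+01, -1.75877130e-04,
        6.86793326e-03,  1.16133347e-05]), 'tool_pos': array([0.26913991, 0.56339671, 0.23007202]), 'tool_rot': array([ 2.65683563,  1.6749764 , -0.00290947]), 'contact_force': array([ 0.11897292, -0.48655835, -0.12963786]), 'wrist_torque': array([ 0.03804424, -0.03140851, -0.04315021]), 'opening': 0.08531166127867464}
scene {'mtx': array([[368.52045465,   0.        , 328.83649972],
       [  0.        , 368.52045465, 196.03459476],
       [  0.        ,   0.        ,   1.        ]]), 'origin': array([ 1.23262991, -0.22939402,  0.66545493]), 'rotation': array([0.79463811, 0.56035485, 1.08978875])}
top {'mtx': array([[461.14528034,   0.        , 316.45109508],
       [  0.        , 461.14528034, 196.40644716],
       [  0.        ,   0.        ,   1.        ]]), 'origin': array([0.26222221, 0.02968998, 1.22106567]), 'rotation': array([ 0.16582838, -0.15310293, -1.54009935])}
{'mtx': array([[309.70691629,   0.        , 319.03807744],
       [  0.        , 309.70691629, 194.8364638 ],
       [  0.        ,   0.        ,   1.        ]]), 'tool_from_camera': array([[ 9.99999726e-01,  7.33124273e-04, -1.01446003e-04,
         7.28372909e-04],
       [ 6.68230654e-04, -9.53283155e-01, -3.02077441e-01,
        -7.83443294e-02],
       [-3.18167070e-04,  3.02077291e-01, -9.53283384e-01,
        -1.40728167e-01],
       [ 0.00000000e+00,  0.00000000e+00,  0.00000000e+00,
         1.00000000e+00]])}
```

View pics/scene0.png

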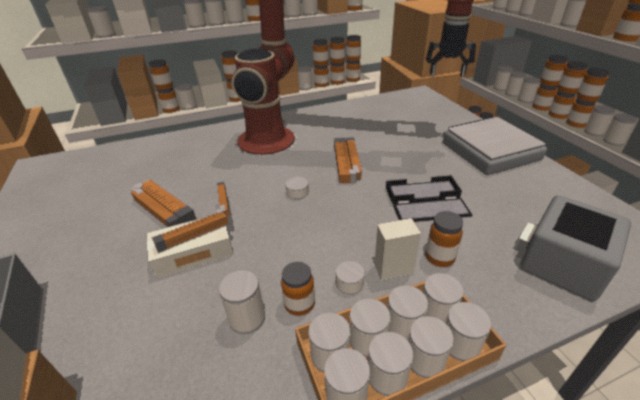

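View pics/top0.png

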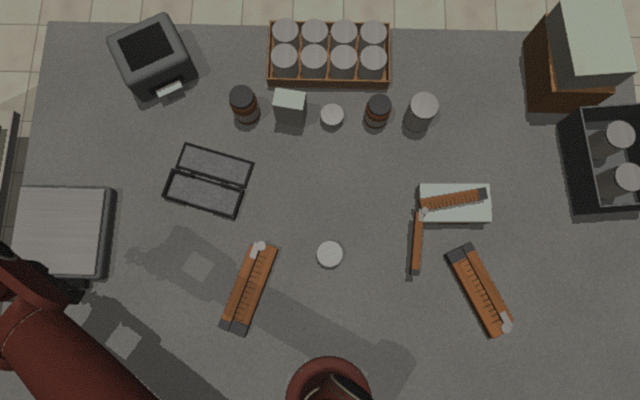

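The top view shows the carton with the open rule around (455,203): arm along the top, leg from about (421,212) to (417,272). The case tray is at about (203,193), with its lid above it. The two closed rules at (248,288) and (480,290) are look-alikes.

```bash
cat > h.py <<'E'
import numpy as np,cv2
from scipy.spatial.transform import Rotation as R
from station import ctrl,get_image,calibration
def pose(n):
    c=calibration(n);return c['mtx'],np.array(c['origin']),R.from_rotvec(c['rotation']).as_matrix()
def ray(n,px):
    K,o,M=pose(n);px=np.atleast_2d(px).astype(float)
    d=np.c_[(px[:,0]-K[0,2])/K[0,0],-(px[:,1]-K[1,2])/K[1,1],-np.ones(len(px))]
    return o,d@M.T
def onz(n,px,z):
    o,d=ray(n,px);return o+d*((z-o[2])/d[:,2])[:,None]
def proj(n,P):
    K,o,M=pose(n);c=(np.atleast_2d(P)-o)@M
    return np.c_[K[0,2]+K[0,0]*c[:,0]/-c[:,2],K[1,2]-K[1,1]*c[:,1]/-c[:,2]]
def wpose(ob=None):
    ob=ob or ctrl.get_obs();T=np.eye(4);T[:3,:3]=R.from_rotvec(ob['tool_rot']).as_matrix();T[:3,3]=ob['tool_pos'];return T
def wonz(px,z,T):
    c=calibration('wrist');K=c['mtx'];W=T@c['tool_from_camera'];px=np.atleast_2d(px).astype(float)
    u=(px-K[:2,2])/K[0,0];r=np.hypot(*u.T);s=np.where(r>1e-9,np.sin(r)/np.maximum(r,1e-9),1)
    d=np.c_[u[:,0]*s,-u[:,1]*s,-np.cos(r)]@W[:3,:3].T;o=W[:3,3]
    return o+d*((z-o[2])/d[:,2])[:,None]
def wproj(P,T):
    c=calibration('wrist');K=c['mtx'];W=T@c['tool_from_camera'];p=(np.atleast_2d(P)-W[:3,3])@W[:3,:3]
    x,y,z=p[:,0],-p[:,1],-p[:,2];h=np.hypot(x,y);t=np.arctan2(h,z)
    return np.c_[K[0,2]+K[0,0]*t*x/h,K[1,2]+K[0,0]*t*y/h]
E
python3 - <<'E'
import cv2
a=cv2.imread('pics/top0.png')
cv2.imwrite('pics/c1.png',cv2.resize(a[165:290,390:510],None,fx=4.7,fy=4.7,interpolation=cv2.INTER_CUBIC))
cv2.imwrite('pics/c2.png',cv2.resize(a[130:230,150:265],None,fx=6,fy=6,interpolation=cv2.INTER_CUBIC))
E
```

```text
(no output)
```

View pics/c1.png

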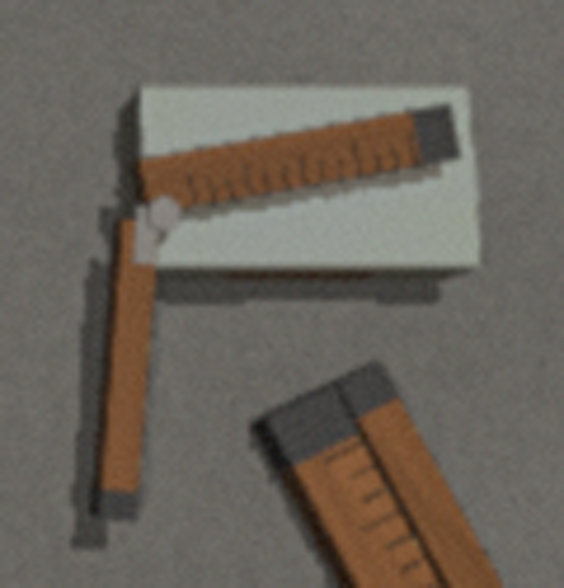

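View pics/c2.png

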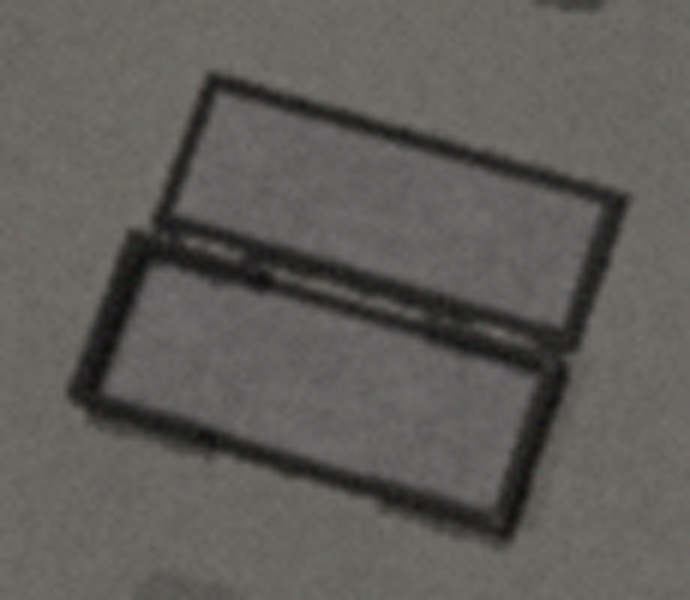

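```bash
python3 - <<'E'
from h import *
f=lambda L,s,o:(np.array(L,float)+.5)/s-.5+np.array(o)
np.set_printoptions(precision=4,suppress=True)
arm=f([(140,160),(450,104),(460,158),(165,213)],4.7,(390,165))
P=onz('top',arm,.086);print('arm: TL,TR,BR,pin\n',P)
leg=f([(138,240),(155,265),(120,222),(103,493),(138,520),(98,515)],4.7,(390,165))
P=onz('top',leg,.086);print('leg',P)
C=onz('top',f([(135,235),(565,365),(510,540),(75,395)],6,(150,130)),.028);print('case',C,C.mean(0))
e=C[0]-C[1]+C[3]-C[2];print(np.degrees(np.arctan2(e[1],e[0])),np.linalg.norm(C[0]-C[1]),np.linalg.norm(C[1]-C[2]))
K=onz('top',f([(140,88),(468,88),(480,262)],4.7,(390,165)),.06);print('carton',K)
# others: crude
for nm,p,z in [('flat',(330,254),.035),('small',(332,115),.04),('jarnear',(378,103),.1),('tall',(425,105),.11),('jarfar',(240,95),.12),('packet',(290,100),.13),('bigL',(248,288),.03),('bigR',(480,290),.03)]:
    print(nm,onz('top',p,z)[0])
E
```

```text
arm: TL,TR,BR,pin
 [[ 0.4972 -0.2163  0.086 ]
 [ 0.5319 -0.3828  0.086 ]
 [ 0.5024 -0.3867  0.086 ]
 [ 0.4688 -0.229   0.086 ]]
leg [[ 0.4539 -0.2144  0.086 ]
 [ 0.4408 -0.2231  0.086 ]
 [ 0.4634 -0.205   0.086 ]
 [ 0.3209 -0.1937  0.086 ]
 [ 0.3076 -0.2115  0.086 ]
 [ 0.3096 -0.1909  0.086 ]]
case [[0.5749 0.4313 0.028 ]
 [0.5202 0.2357 0.028 ]
 [0.4415 0.2552 0.028 ]
 [0.5014 0.4513 0.028 ]] [0.5095 0.3434 0.028 ]
73.69028300522817 0.2031052931503488 0.08104662166354236
carton [[ 0.543  -0.2227  0.06  ]
 [ 0.5473 -0.4025  0.06  ]
 [ 0.4508 -0.4041  0.06  ]]
flat [0.3575 0.004  0.035 ]
small [0.7327 0.006  0.04  ]
jarnear [ 0.7445 -0.1112  0.1   ]
tall [ 0.7375 -0.2302  0.11  ]
jarfar [0.7496 0.2438 0.12  ]
packet [0.7345 0.1146 0.13  ]
bigL [0.2669 0.2101 0.03  ]
bigR [ 0.2769 -0.3766  0.03  ]
```

```bash
cat >> h.py <<'E'
def go(p,phi):
    """delta to TCP p, tool down, tool x at world angle phi deg"""
    ob=ctrl.get_obs();Rm=R.from_rotvec(ob['tool_rot']).as_matrix()
    a=np.radians(phi);X=np.array([np.cos(a),np.sin(a),0]);Z=np.array([0,0,-1.]);T=np.c_[X,np.cross(Z,X),Z]
    print('t',round(ob['t'],2),'turn',np.round(np.degrees(R.from_matrix(Rm.T@T).as_rotvec()),2),'shift',np.round(Rm.T@(np.array(p)-ob['tool_pos']),4),'open',round(ob['opening'],4))
E
python3 -c "
from h import *
go([.4944,-.2762,.19],11.8)"
```

```text
t 0.1 turn [4.000e-02 1.100e-01 5.266e+01] shift [-0.6604  0.5653  0.0413] open 0.0852
```

Request:
jog_arm([
  [[0, 0, 7], [-0.0236, 0.0202, 0.001], 0.06],
  [[0, 0, 14], [-0.0472, 0.0404, 0.002], 0.06],
  [[0, 0, 21], [-0.0708, 0.0606, 0.004], 0.06],
  [[0, 0, 28], [-0.0943, 0.0808, 0.006], 0.06],
  [[0, 0, 35], [-0.118, 0.101, 0.008], 0.06],
  [[0, 0, 42], [-0.1415, 0.121, 0.009], 0.06],
  [[0, 0, 49], [-0.165, 0.141, 0.01], 0.06],
  [[0, 0, 52.7], [-0.189, 0.1615, 0.012], 0.06],
  [[0, 0, 52.7], [-0.212, 0.182, 0.013], 0.06],
  [[0, 0, 52.7], [-0.236, 0.202, 0.015], 0.06],
  [[0, 0, 52.7], [-0.26, 0.222, 0.016], 0.06],
  [[0, 0, 52.7], [-0.283, 0.242, 0.018], 0.06],
])

```text
t: 1.1
tool_pos: [0.3656, 0.2027, 0.2129]
tool_rot: [3.125, 0.322, -0.0]
contact_force: [0.5, -0.8, -0.5]
opening: 0.0599
```

```bash
python3 -c "
from h import *
go([.4944,-.2762,.19],11.8)"
```

```text
t 1.1 turn [ 0.01  0.01 -0.03] shift [0.0284 0.4951 0.023 ] open 0.0599
```

Request:
jog_arm([
  [[0, 0, 0], [0.028, 0.495, 0.023], 0.06],
  [[0, 0, 0], [0.028, 0.495, 0.023], 0.06],
  [[0, 0, 0], [0.028, 0.495, 0.023], 0.06],
  [[0, 0, 0], [0.028, 0.495, 0.023], 0.06],
  [[0, 0, 0], [0.028, 0.495, 0.023], 0.06],
  [[0, 0, 0], [0.028, 0.495, 0.023], 0.06],
  [[0, 0, 0], [0.028, 0.495, 0.023], 0.06],
  [[0, 0, 0], [0.028, 0.495, 0.023], 0.06],
  [[0, 0, 0], [0.028, 0.495, 0.023], 0.06],
  [[0, 0, 0], [0.028, 0.495, 0.023], 0.06],
  [[0, 0, 0], [0.028, 0.495, 0.023], 0.06],
  [[0, 0, 0], [0.028, 0.495, 0.023], 0.06],
])

```text
t: 2.1
tool_pos: [0.4939, -0.2771, 0.1895]
tool_rot: [-3.125, -0.32, 0.001]
contact_force: [0.4, 0.1, 1.5]
opening: 0.0603
```

```bash
python3 -c "
from h import *
go([.4944,-.2762,.19],11.8)"
```

```text
t 2.1 turn [-0.03  0.03 -0.11] shift [ 0.0007 -0.0008 -0.0005] open 0.0603
```

```bash
python3 - <<'E'
from h import *
T=wpose();np.save('T1.npy',T);im=get_image('wrist')[:,:,::-1];
cv2.imwrite('pics/w1.png',im)
E
```

```text
(no output)
```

View pics/w1.png

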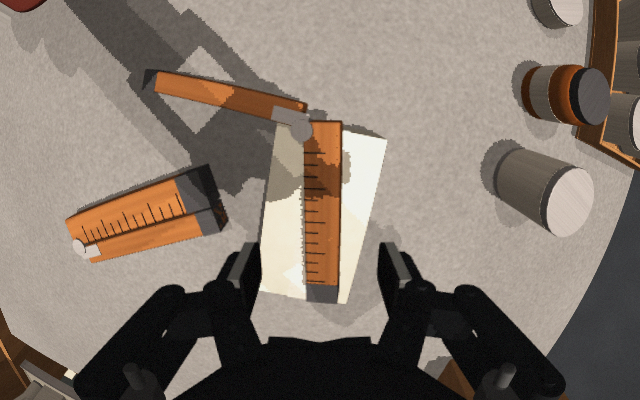

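```bash
python3 - <<'E'
from h import *
T=np.load('T1.npy')
P=wonz([(342,122),(339,303),(306,302),(302,123)],.086,T);print(P.round(4))
c=np.array([.4999,-.3026,.086]);a=np.radians(101.8);x=np.array([np.cos(a),np.sin(a),0]);y=np.array([-x[1],x[0],0])
Q=np.array([c+.085*x-.015*y,c-.085*x-.015*y,c-.085*x+.015*y,c+.078*x+.016*y]);print(Q.round(4),wproj(Q,T).round(0))
e=P[0]-P[1];print(np.degrees(np.arctan2(e[1],e[0])))
E
```

```text
[[ 0.4987 -0.2136  0.086 ]
 [ 0.5346 -0.3805  0.086 ]
 [ 0.5029 -0.3857  0.086 ]
 [ 0.4681 -0.2208  0.086 ]]
[[ 0.4972 -0.2163  0.086 ]
 [ 0.532  -0.3827  0.086 ]
 [ 0.5026 -0.3889  0.086 ]
 [ 0.4683 -0.2295  0.086 ]] [[339. 125.]
 [336. 304.]
 [305. 304.]
 [300. 134.]]
102.15002573631507
```

```bash
python3 -c "
from h import *
go([.4955,-.2746,.061],12)"
```

```text
t 2.15 turn [ 0.2   0.08 -0.5 ] shift [ 0.0026 -0.008   0.1278] open 0.0598
```

Request:
jog_arm([
  [[0, 0, -0.5], [0.0026, -0.008, 0.02], 0.06],
  [[0, 0, -0.5], [0.0026, -0.008, 0.04], 0.06],
  [[0, 0, -0.5], [0.0026, -0.008, 0.06], 0.06],
  [[0, 0, -0.5], [0.0026, -0.008, 0.075], 0.06],
  [[0, 0, -0.5], [0.0026, -0.008, 0.085], 0.06],
  [[0, 0, -0.5], [0.0026, -0.008, 0.09], 0.06],
  [[0, 0, -0.5], [0.0026, -0.008, 0.09], 0.06],
  [[0, 0, -0.5], [0.0026, -0.008, 0.09], 0.06],
])

```text
t: 2.82
tool_pos: [0.4953, -0.2665, 0.1008]
tool_rot: [3.123, 0.335, 0.001]
contact_force: [0.3, -0.5, -0.1]
opening: 0.0604
```

```bash
python3 - <<'E'
from h import *
go([.4955,-.2746,.061],12)
T=wpose();im=get_image('wrist')[:,:,::-1]
cv2.imwrite('pics/w2.png',im)
go([.4955,-.2746,.061],12)
E
```

```text
t 2.82 turn [ 0.03 -0.03  0.26] shift [-0.0015  0.008   0.0398] open 0.0604
t 2.87 turn [ 0.08 -0.07  0.26] shift [-0.0019  0.0076  0.0405] open 0.0598
```

View pics/w2.png

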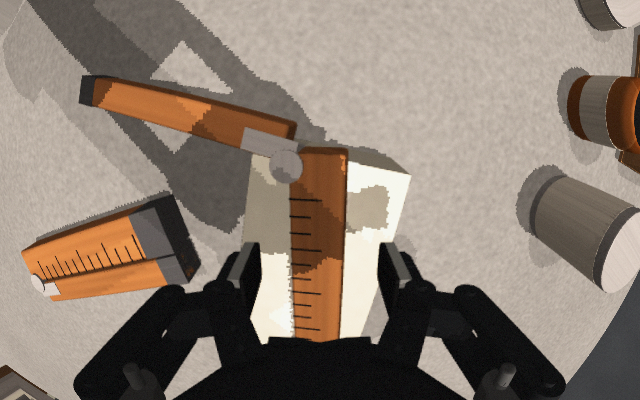

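The wrist view shows the arm (columns 290–347) centred between the fingers (260 and 378). Now I'll go down and grip.

Request:
jog_arm([
  [[0, 0, 0], [-0.001, 0.0077, 0.01], 0.06],
  [[0, 0, 0], [-0.001, 0.0077, 0.02], 0.06],
  [[0, 0, 0], [-0.001, 0.0077, 0.03], 0.06],
  [[0, 0, 0], [-0.001, 0.0077, 0.037], 0.06],
  [[0, 0, 0], [-0.001, 0.0077, 0.04], 0.06],
  [[0, 0, 0], [-0.001, 0.0077, 0.04], 0.06],
  [[0, 0, 0], [-0.001, 0.0077, 0.04], 0.02],
  [[0, 0, 0], [-0.001, 0.0077, 0.04], 0.02],
  [[0, 0, 0], [-0.001, 0.0077, 0.04], 0.02],
  [[0, 0, 0], [-0.001, 0.0077, 0.04], 0.02],
  [[0, 0, 0], [-0.001, 0.0077, 0.04], 0.02],
  [[0, 0, 0], [-0.001, 0.0077, 0.04], 0.02],
], squeeze=60)

```text
t: 3.87
tool_pos: [0.4961, -0.2742, 0.0609]
tool_rot: [3.123, 0.335, 0.002]
contact_force: [1.6, 0.4, 2.0]
opening: 0.0303
```

Request:
jog_arm([
  [[0, 0, 0], [0, 0, -0.005], 0.02],
  [[0, 0, 0], [0, 0, -0.015], 0.02],
  [[0, 0, 0], [0, 0, -0.03], 0.02],
  [[0, 0, 0], [0, 0, -0.045], 0.02],
  [[0, 0, 0], [0, 0, -0.055], 0.02],
  [[0, 0, 0], [0, 0, -0.06], 0.02],
  [[0, 0, 0], [0, 0, -0.06], 0.02],
  [[0, 0, 0], [0, 0, -0.06], 0.02],
])

```text
t: 4.53
tool_pos: [0.4954, -0.2739, 0.1201]
tool_rot: [-3.123, -0.335, 0.001]
contact_force: [-0.3, 0.0, -4.2]
opening: 0.0303
```

```bash
python3 - <<'E'
from h import *
im=get_image('wrist')[:,:,::-1]
cv2.imwrite('pics/w3.png',im);s=get_image('scene')[:,:,::-1];cv2.imwrite('pics/s3.png',cv2.resize(s[150:300,100:300],None,fx=4,fy=4))
# target: arm centre (.61,0), arm angle 90 -> jaw 0, grip point 27 along +y
go([.61,.027,.121],0)
E
```

```text
t 4.63 turn [-0.09  0.09 12.26] shift [ 0.1762 -0.2693 -0.0017] open 0.0303
```

View pics/w3.png

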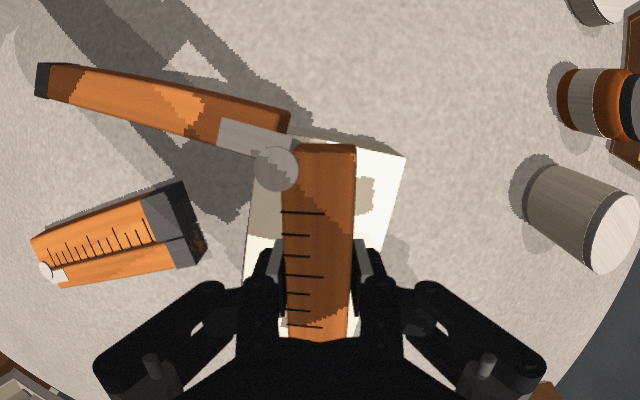

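View pics/s3.png

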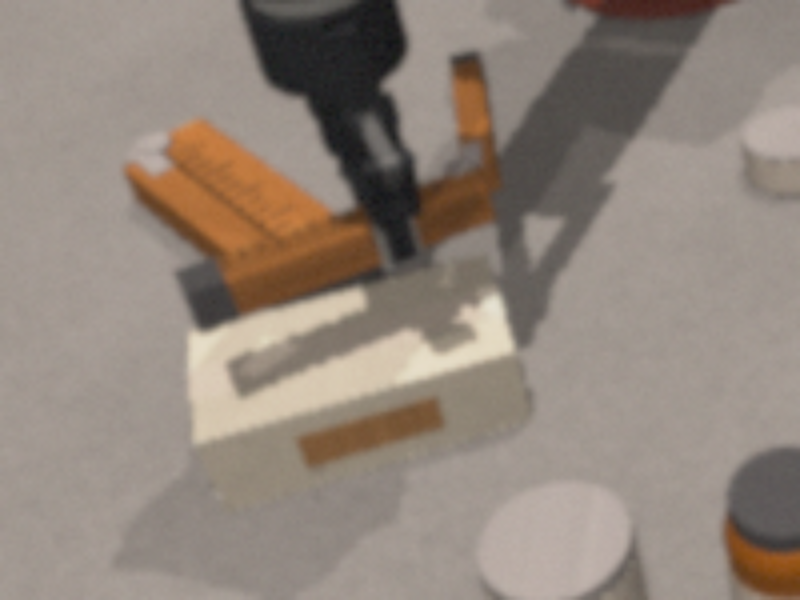

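The rule is off the carton and level in the grip. Next I'll carry it to the free table.

Request:
jog_arm([
  [[0, 0, 0.4], [0.006, -0.009, 0], 0.02],
  [[0, 0, 1.4], [0.02, -0.03, 0], 0.02],
  [[0, 0, 2.7], [0.039, -0.06, 0], 0.02],
  [[0, 0, 4.1], [0.059, -0.09, 0], 0.02],
  [[0, 0, 5.4], [0.078, -0.12, 0], 0.02],
  [[0, 0, 6.8], [0.098, -0.15, 0], 0.02],
  [[0, 0, 8.2], [0.118, -0.18, 0], 0.02],
  [[0, 0, 9.6], [0.138, -0.21, 0], 0.02],
  [[0, 0, 10.9], [0.157, -0.24, 0], 0.02],
  [[0, 0, 11.7], [0.169, -0.258, 0], 0.02],
  [[0, 0, 12.2], [0.175, -0.267, 0], 0.02],
  [[0, 0, 12.2], [0.176, -0.269, 0], 0.02],
])

```text
t: 5.63
tool_pos: [0.6104, 0.0285, 0.119]
tool_rot: [-3.141, -0.006, 0.003]
contact_force: [-0.0, -0.8, -4.2]
opening: 0.0302
```

Request:
jog_arm([
  [[0, 0, 0], [0, 0, 0.01], 0.02],
  [[0, 0, 0], [0, 0, 0.025], 0.02],
  [[0, 0, 0], [0, 0, 0.045], 0.02],
  [[0, 0, 0], [0, 0, 0.065], 0.02],
  [[0, 0, 0], [0, 0, 0.085], 0.02],
  [[0, 0, 0], [0, 0, 0.1], 0.02],
  [[0, 0, 0], [0, 0, 0.105], 0.02],
  [[0, 0, 0], [0, 0, 0.108], 0.02],
  [[0, 0, 0], [0, 0, 0.108], 0.02],
  [[0, 0, 0], [0, 0, 0.108], 0.02],
])

```text
t: 6.47
tool_pos: [0.6112, 0.0256, 0.0131]
tool_rot: [3.141, 0.001, 0.003]
contact_force: [0.1, 0.0, -3.1]
opening: 0.0299
```

```bash
python3 - <<'E'
from h import *
s=get_image('scene')[:,:,::-1];cv2.imwrite('pics/s4.png',cv2.resize(s[100:300,200:460],None,fx=3,fy=3))
go([.61,.027,.002],0);print(ctrl.get_obs()['contact_force'],ctrl.get_obs()['tool_pos'])
E
```

```text
t 6.52 turn [ 0.02 -0.14  0.04] shift [-0.0016 -0.0013  0.0116] open 0.0295
[ 0.20829628 -0.76181872 -3.76694077] [0.61159059 0.02572807 0.0135873 ]
```

View pics/s4.png

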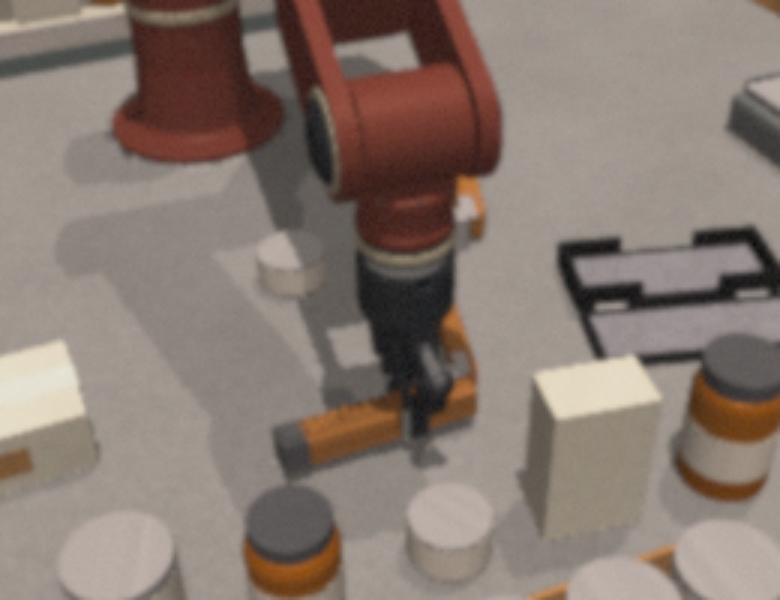

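Request:
jog_arm([
  [[0, 0, 0], [0, 0, 0.003], 0.02],
  [[0, 0, 0], [0, 0, 0.006], 0.02],
  [[0, 0, 0], [0, 0, 0.009], 0.02],
  [[0, 0, 0], [0, 0, 0.011], 0.02],
  [[0, 0, 0], [0, 0, 0.0125], 0.02],
  [[0, 0, 0], [0, 0, 0.0125], 0.02],
  [[0, 0, 0], [0, 0, 0.0125], 0.02],
])

```text
t: 7.1
tool_pos: [0.6112, 0.0264, 0.0004]
tool_rot: [3.142, 0.002, 0.002]
contact_force: [0.1, 2.3, 1.5]
opening: 0.029
```

Request:
jog_arm([
  [[0, 0, 0], [0, 0, 0], 0.04],
  [[0, 0, 0], [0, 0, 0], 0.06],
  [[0, 0, 0], [0, 0, 0], 0.06],
  [[0, 0, 0], [0, 0, 0], 0.06],
  [[0, 0, 0], [0, 0, -0.02], 0.06],
  [[0, 0, 0], [0, 0, -0.05], 0.06],
  [[0, 0, 0], [0, 0, -0.09], 0.06],
  [[0, 0, 0], [0, 0, -0.13], 0.06],
  [[0, 0, 0], [0, 0, -0.16], 0.06],
  [[0, 0, 0], [0, 0, -0.17], 0.06],
  [[0, 0, 0], [0, 0, -0.17], 0.0],
  [[0, 0, 0], [0, 0, -0.17], 0.0],
])

```text
t: 8.1
tool_pos: [0.6103, 0.0261, 0.1693]
tool_rot: [3.142, 0.002, -0.0]
contact_force: [0.4, -0.8, -0.9]
opening: 0.0366
```

```bash
python3 - <<'E'
from h import *
T=wpose();np.save('T5.npy',T);im=get_image('wrist')[:,:,::-1]
cv2.imwrite('pics/w5.png',im);print(T)
cv2.imwrite('pics/t5.png',get_image('top')[:,:,::-1])
E
```

```text
[[ 9.99999524e-01  9.59776806e-04 -1.75280322e-04  6.10320568e-01]
 [ 9.59770593e-04 -9.99999539e-01 -3.55280248e-05  2.61258741e-02]
 [-1.75314341e-04  3.53597790e-05 -9.99999984e-01  1.69310000e-01]
 [ 0.00000000e+00  0.00000000e+00  0.00000000e+00  1.00000000e+00]]
```

View pics/w5.png

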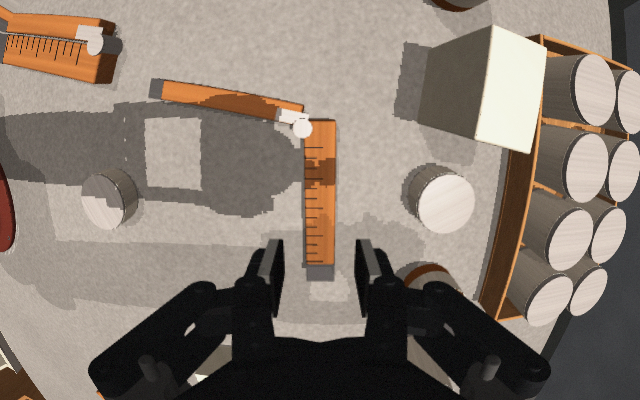

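View pics/t5.png

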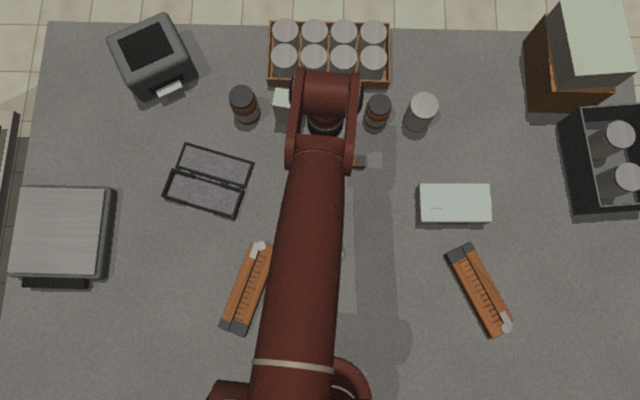

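The wrist view shows the rule flat on the bare table. The pin is at (302,128), the arm runs down to (320,280), and the leg tip is at (152,88).

```bash
python3 - <<'E'
from h import *
np.set_printoptions(precision=4,suppress=True)
T=np.load('T5.npy')
print(wonz([(302,128),(336,120),(334,280),(305,280),(303,105),(163,79),(152,96),(302,118)],.026,T))
E
```

```text
[[ 0.594   0.0787  0.026 ]
 [ 0.6251  0.0861  0.026 ]
 [ 0.6259 -0.0823  0.026 ]
 [ 0.5944 -0.0824  0.026 ]
 [ 0.5951  0.0999  0.026 ]
 [ 0.457   0.1334  0.026 ]
 [ 0.4433  0.1177  0.026 ]
 [ 0.5941  0.0879  0.026 ]]
```

```bash
python3 - <<'E'
from h import *
go([.51,.154,.16],0)
pin=np.array([.594,.0787]);s=None
for th in np.arange(166,263,8):
    t=np.radians(th);u=np.array([np.cos(t),np.sin(t)]);n=np.array([np.sin(t),-np.cos(t)])
    c=pin+.1*u+(.021+.014)*n;print(th,c.round(4),((c-[.51,.154])*[1,-1]).round(4))
E
```

```text
t 8.2 turn [-0.02  0.28  0.05] shift [-0.0988 -0.1278  0.0072] open 0.0218
166 [0.5054 0.1369] [-0.0046  0.0171]
174 [0.4982 0.124 ] [-0.0118  0.03  ]
182 [0.4928 0.1102] [-0.0172  0.0438]
190 [0.4894 0.0958] [-0.0206  0.0582]
198 [0.4881 0.0811] [-0.0219  0.0729]
206 [0.4888 0.0663] [-0.0212  0.0877]
214 [0.4915 0.0518] [-0.0185  0.1022]
222 [0.4963 0.0378] [-0.0137  0.1162]
230 [0.5029 0.0246] [-0.0071  0.1294]
238 [0.5113 0.0124] [0.0013 0.1416]
246 [0.5214 0.0016] [0.0114 0.1524]
254 [ 0.5328 -0.0078] [0.0228 0.1618]
262 [ 0.5454 -0.0155] [0.0354 0.1695]
```

Request:
jog_arm([
  [[0, 0, 0], [-0.025, -0.03, 0], 0],
  [[0, 0, 0], [-0.05, -0.062, 0], 0],
  [[0, 0, 0], [-0.075, -0.095, 0], 0],
  [[0, 0, 0], [-0.095, -0.122, 0], 0],
  [[0, 0, 0], [-0.099, -0.128, 0.007], 0],
  [[0, 0, 0], [-0.099, -0.128, 0.03], 0],
  [[0, 0, 0], [-0.099, -0.128, 0.06], 0],
  [[0, 0, 0], [-0.099, -0.128, 0.09], 0],
  [[0, 0, 0], [-0.099, -0.128, 0.12], 0],
  [[0, 0, 0], [-0.099, -0.128, 0.142], 0],
  [[0, 0, 0], [-0.099, -0.128, 0.15], 0],
  [[0, 0, 0], [-0.099, -0.128, 0.153], 0],
])

```text
t: 9.2
tool_pos: [0.5085, 0.1532, 0.0128]
tool_rot: [3.14, 0.001, -0.012]
contact_force: [0.3, 0.0, -0.3]
opening: 0.0001
```

```bash
python3 - <<'E'
from h import *
im=get_image('wrist')[:,:,::-1]
cv2.imwrite('pics/w6.png',im);go([.51,.154,.009],0)
E
```

```text
t 9.25 turn [0.05 0.26 0.04] shift [ 0.0003 -0.0005  0.0053] open 0.0002
```

View pics/w6.png

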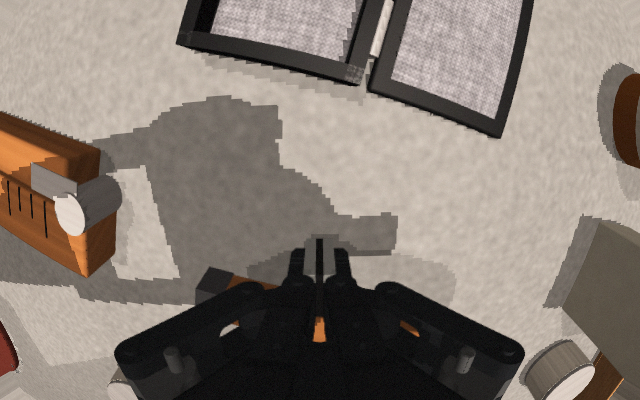

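The closed fingers stand just outside the leg's outer face, near its end. I'll sweep it shut along the computed arc.

Request:
jog_arm([
  [[0, 0, 0], [-0.002, 0.008, 0.003], 0],
  [[0, 0, 0], [-0.005, 0.017, 0.003], 0],
  [[0, 0, 0], [-0.009, 0.024, 0.003], 0],
  [[0, 0, 0], [-0.012, 0.031, 0.003], 0],
  [[0, 0, 0], [-0.015, 0.037, 0.003], 0],
  [[0, 0, 0], [-0.017, 0.044, 0.003], 0],
  [[0, 0, 0], [-0.019, 0.051, 0.003], 0],
  [[0, 0, 0], [-0.0206, 0.058, 0.003], 0],
  [[0, 0, 0], [-0.0215, 0.065, 0.003], 0],
  [[0, 0, 0], [-0.022, 0.073, 0.003], 0],
  [[0, 0, 0], [-0.022, 0.08, 0.003], 0],
  [[0, 0, 0], [-0.021, 0.088, 0.003], 0],
])

```text
t: 10.25
tool_pos: [0.4903, 0.0654, 0.0137]
tool_rot: [-3.142, -0.002, 0.0]
contact_force: [-1.2, 0.2, 0.1]
opening: -0.0001
```

Request:
jog_arm([
  [[0, 0, 0], [0.0025, 0.0145, 0], 0],
  [[0, 0, 0], [0.0075, 0.028, 0], 0],
  [[0, 0, 0], [0.014, 0.041, 0], 0],
  [[0, 0, 0], [0.0185, 0.048, 0], 0],
  [[0, 0, 0], [0.0225, 0.0535, 0], 0],
  [[0, 0, 0], [0.0275, 0.059, 0], 0],
  [[0, 0, 0], [0.0325, 0.0645, 0], 0],
  [[0, 0, 0], [0.038, 0.069, 0], 0],
  [[0, 0, 0], [0.044, 0.074, 0], 0],
  [[0, 0, 0], [0.05, 0.078, 0], 0],
  [[0, 0, 0], [0.056, 0.081, 0], 0],
  [[0, 0, 0], [0.056, 0.081, 0], 0],
])

```text
t: 11.25
tool_pos: [0.548, -0.0155, 0.0142]
tool_rot: [3.141, 0.001, 0.002]
contact_force: [0.0, 0.3, -0.0]
opening: 0.0001
```

```bash
python3 - <<'E'
from h import *
s=get_image('scene')[:,:,::-1];cv2.imwrite('pics/s7.png',cv2.resize(s[100:300,200:460],None,fx=3,fy=3))
go([.5454,-.0155,.009],0);print(ctrl.get_obs()['contact_force'])
E
```

```text
t 11.3 turn [ 0.01 -0.03  0.05] shift [-0.0019  0.0003  0.005 ] open -0.0003
[-0.23057367  0.4351709   0.25101646]
```

View pics/s7.png

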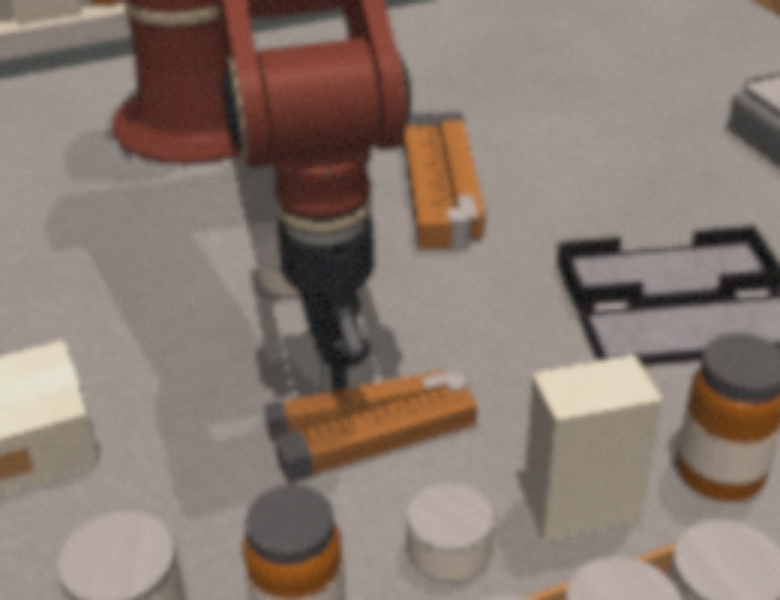

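The leg is nearly shut against the arm in this view. I'll push a bit more, back off, lift and look.

Request:
jog_arm([
  [[0, 0, 0], [0.004, 0, 0], 0],
  [[0, 0, 0], [0.008, 0, 0], 0],
  [[0, 0, 0], [0.01, 0, 0], 0],
  [[0, 0, 0], [0.01, 0, 0], 0],
  [[0, 0, 0], [0.0, 0, 0], 0],
  [[0, 0, 0], [-0.015, 0, -0.01], 0],
  [[0, 0, 0], [-0.015, 0, -0.04], 0.04],
  [[0, 0, 0], [0, 0, -0.08], 0.085],
  [[0, 0, 0], [0.03, -0.005, -0.11], 0.085],
  [[0, 0, 0], [0.05, -0.017, -0.12], 0.085],
  [[0, 0, 0], [0.052, -0.018, -0.12], 0.085],
  [[0, 0, 0], [0.052, -0.018, -0.12], 0.085],
])

```text
t: 12.3
tool_pos: [0.5991, 0.0036, 0.1348]
tool_rot: [3.141, 0.003, 0.002]
contact_force: [0.4, 0.7, 0.9]
opening: 0.0723
```

```bash
python3 - <<'E'
from h import *
ctrl.get_obs();im=get_image('scene')
T=wpose();np.save('T8.npy',T);im=get_image('wrist')[:,:,::-1]
cv2.imwrite('pics/w8.png',im);go([.599,.002,.13],0)
E
```

```text
t 12.4 turn [-0.01  0.23  0.07] shift [0.0026 0.0012 0.0018] open 0.0845
```

View pics/w8.png

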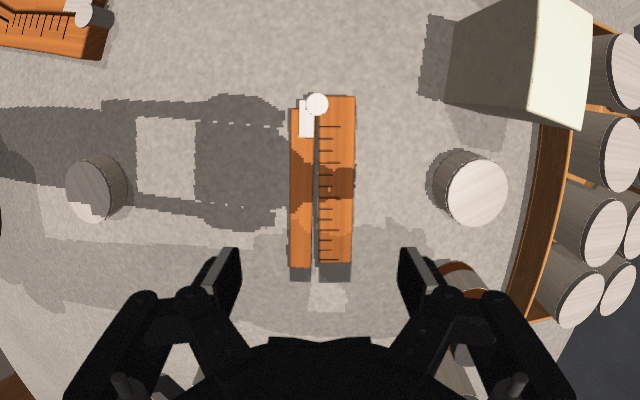

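The rule is nearly shut, with a slight gap near the tip at (315,270). Its corners are at (289,108), (356,97), (352,282) and (290,281).

```bash
python3 - <<'E'
from h import *
np.set_printoptions(precision=4,suppress=True)
T=np.load('T8.npy')
P=wonz([(356,97),(352,282),(290,281),(290,110),(317,104)],.026,T);print(P)
print((P[0]+P[1])/2); print(T[:3,3])
E
```

```text
[[ 0.6256  0.0845  0.026 ]
 [ 0.6279 -0.0836  0.026 ]
 [ 0.569  -0.0826  0.026 ]
 [ 0.5734  0.0739  0.026 ]
 [ 0.5948  0.0785  0.026 ]]
[0.6267 0.0004 0.026 ]
[0.5973 0.0034 0.1329]
```

Request:
jog_arm([
  [[0, 0, 0], [0.0025, 0.002, 0.02], 0.085],
  [[0, 0, 0], [0.0025, 0.002, 0.05], 0.085],
  [[0, 0, 0], [0.0025, 0.002, 0.08], 0.085],
  [[0, 0, 0], [0.0025, 0.002, 0.105], 0.085],
  [[0, 0, 0], [0.0025, 0.002, 0.12], 0.085],
  [[0, 0, 0], [0.0025, 0.002, 0.126], 0.085],
  [[0, 0, 0], [0.0025, 0.002, 0.128], 0.085],
  [[0, 0, 0], [0.0025, 0.002, 0.129], 0.085],
  [[0, 0, 0], [0.0025, 0.002, 0.129], 0.085],
], squeeze=40)

```text
t: 13.15
tool_pos: [0.6014, 0.0009, 0.0056]
tool_rot: [3.141, 0.001, 0.002]
contact_force: [-0.6, 0.2, 0.8]
opening: 0.0848
```

Request:
jog_arm([
  [[0, 0, 0], [0, 0, 0], 0.07],
  [[0, 0, 0], [0, 0, 0], 0.06],
  [[0, 0, 0], [0, 0, 0], 0.05],
  [[0, 0, 0], [0, 0, 0], 0.045],
  [[0, 0, 0], [0, 0, 0], 0.045],
  [[0, 0, 0], [0, 0, 0], 0.045],
  [[0, 0, 0], [0, 0, 0], 0.045],
])

```text
t: 13.73
tool_pos: [0.6022, 0.001, 0.0062]
tool_rot: [3.141, 0.002, 0.003]
contact_force: [-0.5, 0.2, 5.2]
opening: 0.0505
```

Request:
jog_arm([
  [[0, 0, 0], [0, 0, 0], 0.06],
  [[0, 0, 0], [0, 0, 0], 0.07],
  [[0, 0, 0], [0, 0, 0], 0.08],
  [[0, 0, 0], [0, 0, 0], 0.08],
  [[0, 0, 0], [0, 0, 0], 0.08],
  [[0, 0, 0], [0, 0, 0], 0.08],
])

```text
t: 14.23
tool_pos: [0.6008, 0.0012, 0.0045]
tool_rot: [-3.142, -0.002, 0.001]
contact_force: [-1.2, 0.6, -0.1]
opening: 0.0798
```

```bash
python3 - <<'E'
from h import *
o=ctrl.get_obs();print(o['contact_force'],o['tool_pos'],o['opening'])
im=get_image('wrist')[:,:,::-1]
cv2.imwrite('pics/w9.png',im)
E
```

```text
[-1.23911064  0.5654183  -0.09484212] [0.60083764 0.00120886 0.00451452] 0.07975537742813583
```

View pics/w9.png

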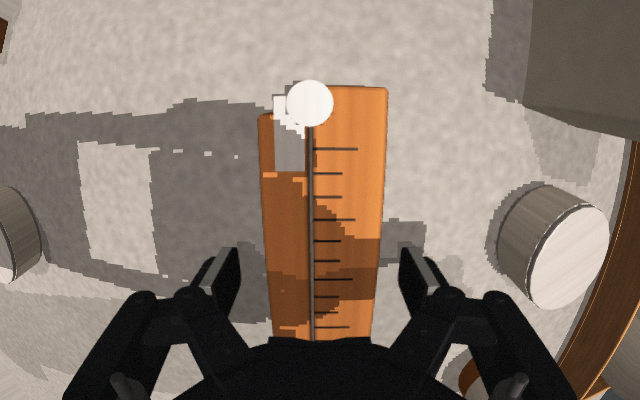

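The jaws are open and the rule is shut between them, with an even 2 mm seam at column ~313. I'll lift to check it from above.

Request:
jog_arm([
  [[0, 0, 0], [0, 0, -0.03], 0.085],
  [[0, 0, 0], [0, 0, -0.07], 0.085],
  [[0, 0, 0], [0, 0, -0.11], 0.085],
  [[0, 0, 0], [0, 0, -0.128], 0.085],
  [[0, 0, 0], [0, 0, -0.13], 0.085],
  [[0, 0, 0], [0, 0, -0.13], 0.085],
])

```text
t: 14.78
tool_pos: [0.6023, 0.001, 0.137]
tool_rot: [3.141, 0.002, 0.006]
contact_force: [-0.2, 0.8, -0.4]
opening: 0.0852
```

```bash
python3 - <<'E'
from h import *
T=wpose();np.save('T10.npy',T);im=get_image('wrist')[:,:,::-1];cv2.imwrite('pics/w10.png',cv2.resize(im[80:300,240:400],None,fx=2.7,fy=2.7,interpolation=cv2.INTER_CUBIC))
print(T)
E
```

```text
[[ 9.99991588e-01  1.03904843e-03  3.96794398e-03  6.02265390e-01]
 [ 1.04105152e-03 -9.99999332e-01 -5.02786165e-04  1.01912955e-03]
 [ 3.96741891e-03  5.06912770e-04 -9.99992001e-01  1.36955338e-01]
 [ 0.00000000e+00  0.00000000e+00  0.00000000e+00  1.00000000e+00]]
```

View pics/w10.png

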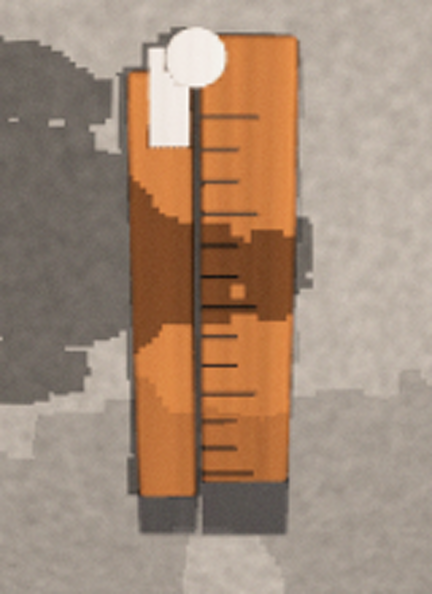

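```bash
python3 - <<'E'
from h import *
np.set_printoptions(precision=4,suppress=True)
T=np.load('T10.npy')
px=np.array([(299,38),(287,533),(139,532),(129,72),(197,57),(194,480),(203,150),(203,480)])/2.7+[240,80]
P=wonz(px,.026,T);print(P)
m=(P[1]+P[2])/2;e=P[0]-P[1];print(np.degrees(np.arctan2(e[1],e[0])));e=P[3]-P[2];print(np.degrees(np.arctan2(e[1],e[0])))
E
```

```text
[[ 0.6274  0.0844  0.026 ]
 [ 0.6282 -0.0835  0.026 ]
 [ 0.5757 -0.0829  0.026 ]
 [ 0.5769  0.0741  0.026 ]
 [ 0.5972  0.0784  0.026 ]
 [ 0.5954 -0.0614  0.026 ]
 [ 0.5989  0.0503  0.026 ]
 [ 0.5985 -0.0614  0.026 ]]
90.27631098619842
89.55950984420345
```

```bash
python3 -c "
from h import *
go([.602,.0005,.003],0)"
```

```text
t 14.83 turn [-0.   -0.    0.06] shift [0.0011 0.0007 0.1316] open 0.0846
```

Request:
jog_arm([
  [[0, 0, 0], [0.001, 0.0005, 0.03], 0.085],
  [[0, 0, 0], [0.001, 0.0005, 0.07], 0.085],
  [[0, 0, 0], [0.001, 0.0005, 0.105], 0.085],
  [[0, 0, 0], [0.001, 0.0005, 0.122], 0.085],
  [[0, 0, 0], [0.001, 0.0005, 0.13], 0.085],
  [[0, 0, 0], [0.001, 0.0005, 0.1315], 0.085],
  [[0, 0, 0], [0.001, 0.0005, 0.1315], 0.07],
  [[0, 0, 0], [0.001, 0.0005, 0.1315], 0.055],
  [[0, 0, 0], [0.001, 0.0005, 0.1315], 0.045],
  [[0, 0, 0], [0.001, 0.0005, 0.1315], 0.045],
  [[0, 0, 0], [0.001, 0.0005, 0.1315], 0.045],
  [[0, 0, 0], [0.001, 0.0005, 0.1315], 0.045],
], squeeze=50)

```text
t: 15.83
tool_pos: [0.604, 0.0004, 0.0056]
tool_rot: [3.141, 0.002, 0.007]
contact_force: [0.7, -0.5, 6.9]
opening: 0.0504
```

Request:
jog_arm([
  [[0, 0, 0], [0, 0, 0], 0.045],
  [[0, 0, 0], [0, 0, -0.005], 0.045],
  [[0, 0, 0], [0, 0, -0.015], 0.045],
  [[0, 0, 0], [0, 0, -0.035], 0.045],
  [[0, 0, 0], [0, 0, -0.06], 0.045],
  [[0, 0, 0], [0, 0, -0.085], 0.045],
  [[0, 0, 0], [0, 0, -0.1], 0.045],
  [[0, 0, 0], [0, 0, -0.105], 0.045],
  [[0, 0, 0], [0, 0, -0.105], 0.045],
  [[0, 0, 0], [0, 0, -0.105], 0.045],
])

```text
t: 16.67
tool_pos: [0.601, 0.0008, 0.1071]
tool_rot: [-3.141, -0.002, 0.003]
contact_force: [0.3, -0.2, -4.8]
opening: 0.05
```

```bash
python3 - <<'E'
from h import *
cv2.imwrite('pics/w11.png',get_image('wrist')[:,:,::-1])
s=get_image('scene')[:,:,::-1];cv2.imwrite('pics/s11.png',cv2.resize(s[100:300,200:460],None,fx=3,fy=3))
t=get_image('top')[:,:,::-1];cv2.imwrite('pics/t11.png',cv2.resize(t[130:230,150:265],None,fx=6,fy=6,interpolation=cv2.INTER_CUBIC))
go([.5095,.3434,.11],-16.3)
E
```

```text
t 16.82 turn [ 0.    0.23 16.36] shift [-0.0907 -0.3427 -0.0035] open 0.0502
```

View pics/w11.png

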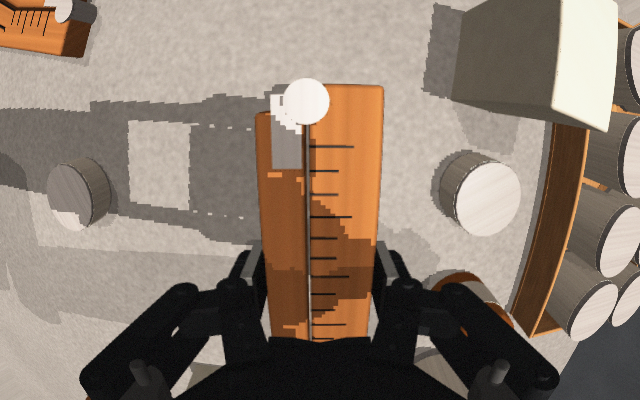

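View pics/s11.png

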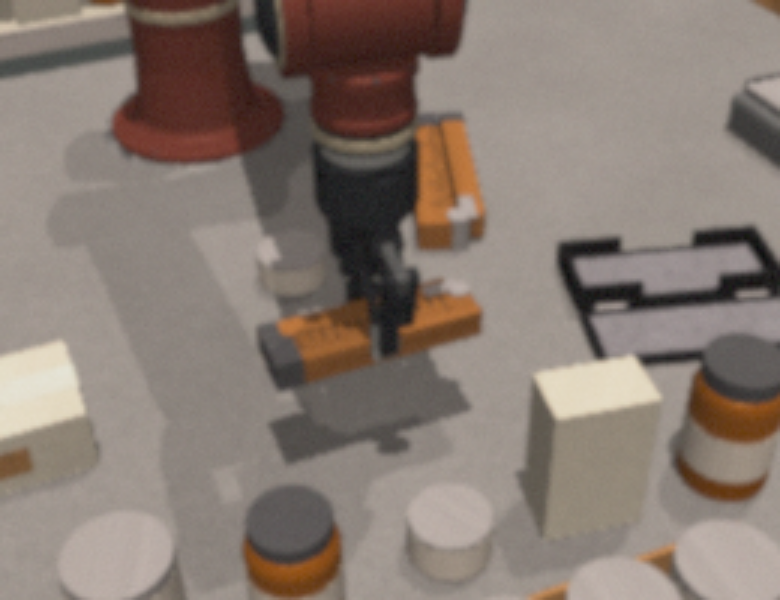

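The shut rule is held level and off the table. I'll carry it halfway and re-measure the case with the wrist camera.

Request:
jog_arm([
  [[0, 0, 1], [-0.003, -0.01, 0], 0.045],
  [[0, 0, 3], [-0.01, -0.035, 0], 0.045],
  [[0, 0, 6], [-0.018, -0.065, 0], 0.045],
  [[0, 0, 9], [-0.027, -0.1, 0], 0.045],
  [[0, 0, 12], [-0.036, -0.13, 0], 0.045],
  [[0, 0, 15], [-0.042, -0.155, 0], 0.045],
  [[0, 0, 16.3], [-0.045, -0.168, 0], 0.045],
  [[0, 0, 16.3], [-0.045, -0.17, 0], 0.045],
  [[0, 0, 16.3], [-0.045, -0.17, 0], 0.045],
  [[0, 0, 16.3], [-0.045, -0.17, 0], 0.045],
])

```text
t: 17.65
tool_pos: [0.5566, 0.17, 0.1074]
tool_rot: [3.109, -0.443, -0.002]
contact_force: [-0.1, -0.2, -4.0]
opening: 0.0502
```

```bash
python3 - <<'E'
from h import *
T=wpose();np.save('T12.npy',T);im=get_image('wrist')[:,:,::-1];cv2.imwrite('pics/w12.png',im)
print(T)
E
```

```text
[[ 9.60183939e-01 -2.79365578e-01 -1.29477994e-03  5.56619370e-01]
 [-2.79366708e-01 -9.60184159e-01 -7.90192677e-04  1.70029109e-01]
 [-1.02247455e-03  1.12044873e-03 -9.99998850e-01  1.07445358e-01]
 [ 0.00000000e+00  0.00000000e+00  0.00000000e+00  1.00000000e+00]]
```

View pics/w12.png

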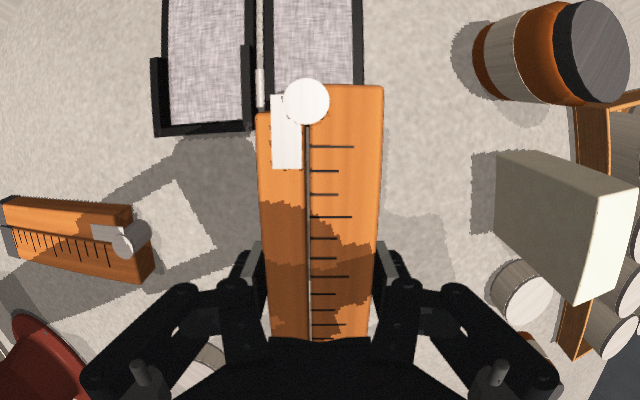

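```bash
python3 - <<'E'
from h import *
np.set_printoptions(precision=4,suppress=True)
T=np.load('T12.npy')
C=np.array([[0.5749,0.4313,.028],[.5202,.2357,.028],[.4415,.2552,.028],[.5014,.4513,.028]])
print(wproj(C,T));im=cv2.imread('pics/w12.png');cv2.imwrite('pics/w12c.png',cv2.resize(im[0:160,130:280],None,fx=3.7,fy=3.7,interpolation=cv2.INTER_CUBIC))
E
```

```text
[[ 249.3018 -106.4599]
 [ 246.7884  136.3524]
 [ 150.8299  145.3293]
 [ 161.7469  -87.3813]]
```

View pics/w12c.png

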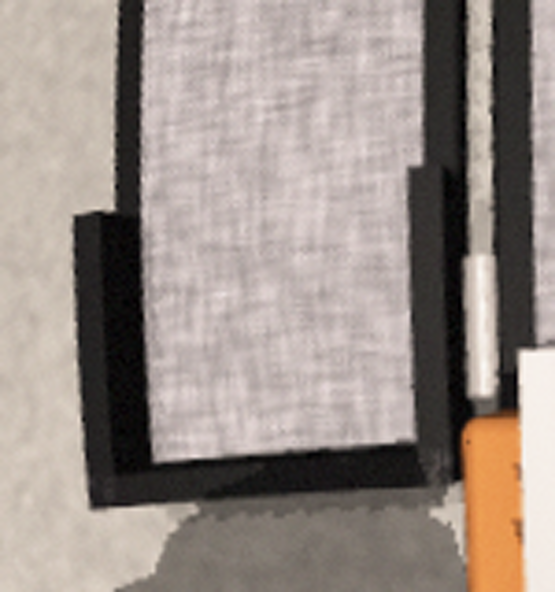

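```bash
python3 - <<'E'
from h import *
np.set_printoptions(precision=4,suppress=True)
T=np.load('T12.npy')
px=(np.array([(92,507),(445,485),(75,213),(443,167)])+.5)/3.7-.5+[130,0]
P=wonz(px,.028,T);print(P)
nl,nr,gl,gr=P[:,:2]
from scipy.optimize import least_squares
loc=np.array([[-.102,.041],[-.102,-.041],[-.038,.041],[-.038,-.041]])
def f(v):
    c,s=np.cos(v[2]),np.sin(v[2]);return (loc@np.array([[c,s],[-s,c]])+v[:2]-P[:,:2]).ravel()
r=least_squares(f,[.51,.343,1.286]);print(r.x,np.degrees(r.x[2]),r.fun)
E
```

```text
[[0.4475 0.2604 0.028 ]
 [0.5237 0.2389 0.028 ]
 [0.4642 0.3214 0.028 ]
 [0.5419 0.2988 0.028 ]]
[0.5137 0.3472 1.2909] 73.96198938869804 [-0.0014  0.      0.0012 -0.0011 -0.0004  0.0006  0.0007  0.0005]
```

```bash
python3 -c "
from h import *
go([.513,.3463,.105],-16.2)"
```

```text
t 17.7 turn [ 0.05  0.04 -0.07] shift [-0.0915 -0.1572  0.0026] open 0.0504
```

Request:
jog_arm([
  [[0, 0, 0], [-0.005, -0.01, 0], 0.045],
  [[0, 0, 0], [-0.015, -0.028, 0], 0.045],
  [[0, 0, 0], [-0.03, -0.053, 0], 0.045],
  [[0, 0, 0], [-0.045, -0.08, 0], 0.045],
  [[0, 0, 0], [-0.06, -0.105, 0], 0.045],
  [[0, 0, 0], [-0.075, -0.13, 0], 0.045],
  [[0, 0, 0], [-0.086, -0.148, 0], 0.045],
  [[0, 0, 0], [-0.091, -0.156, 0], 0.045],
  [[0, 0, 0], [-0.0915, -0.157, 0], 0.045],
  [[0, 0, 0], [-0.0915, -0.157, 0], 0.045],
  [[0, 0, 0], [-0.0915, -0.157, 0], 0.045],
])

```text
t: 18.62
tool_pos: [0.5133, 0.3459, 0.1081]
tool_rot: [3.109, -0.445, -0.0]
contact_force: [0.1, -0.3, -4.5]
opening: 0.0503
```

Request:
jog_arm([
  [[0, 0, 0], [0, 0, 0.005], 0.045],
  [[0, 0, 0], [0, 0, 0.015], 0.045],
  [[0, 0, 0], [0, 0, 0.028], 0.045],
  [[0, 0, 0], [0, 0, 0.04], 0.045],
  [[0, 0, 0], [0, 0, 0.048], 0.045],
  [[0, 0, 0], [0, 0, 0.05], 0.045],
  [[0, 0, 0], [0, 0, 0.05], 0.045],
  [[0, 0, 0], [0, 0, 0.05], 0.045],
])

```text
t: 19.28
tool_pos: [0.513, 0.347, 0.0582]
tool_rot: [3.11, -0.444, -0.0]
contact_force: [0.5, 0.9, -4.1]
opening: 0.0504
```

```bash
python3 - <<'E'
from h import *
go([.513,.3463,.015],-16.2)
T=wpose();np.save('T13.npy',T);im=get_image('wrist')[:,:,::-1];cv2.imwrite('pics/w13.png',im)
s=get_image('scene')[:,:,::-1];cv2.imwrite('pics/s13.png',cv2.resize(s[130:260,340:520],None,fx=4.4,fy=4.4,interpolation=cv2.INTER_CUBIC))
E
```

```text
t 19.28 turn [ 0.    0.   -0.04] shift [0.0002 0.0007 0.0432] open 0.0504
```

View pics/w13.png

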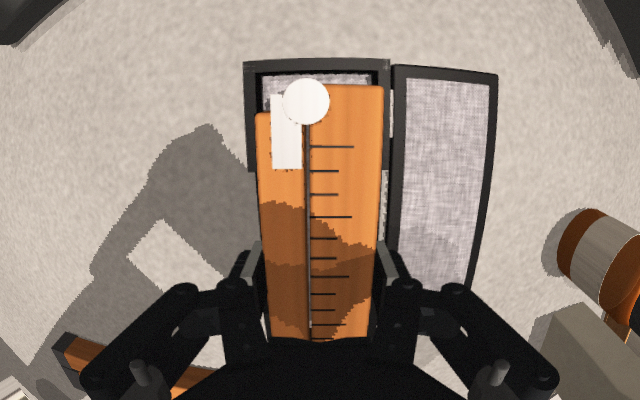

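View pics/s13.png

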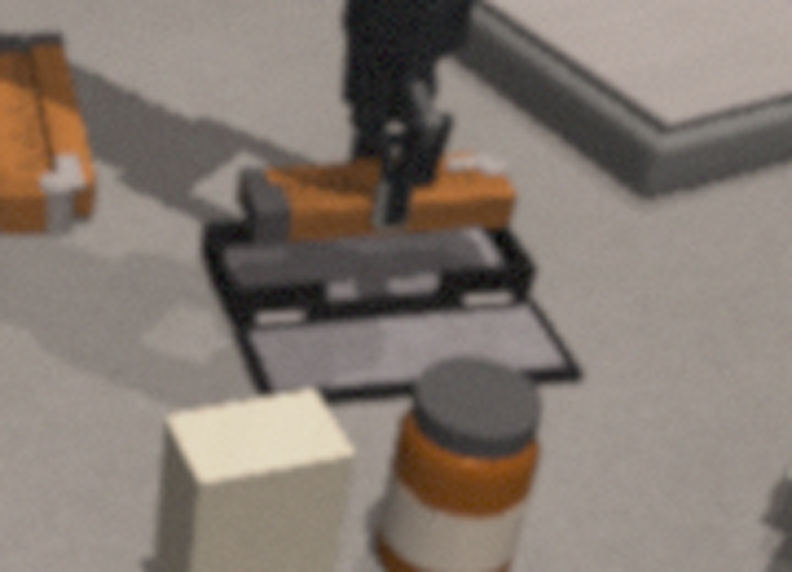

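The rule hovers over the tray. The tray's far outer corners are at (245,63) and (390,60) and the left gap edge is at (248,171), so I can check alignment.

```bash
python3 - <<'E'
from h import *
np.set_printoptions(precision=4,suppress=True)
T=np.load('T13.npy')
P=wonz([(245,63),(390,60),(248,171),(387,169)],.028,T);print(P)
m=(P[0]+P[1])/2;a=np.radians(73.9);x=np.array([np.cos(a),np.sin(a),0]);print('centre',m-.102*x)
# expected
for c in [(.513,.3463),(.5095,.3434)]:
    y=np.array([-x[1],x[0],0]);c=np.array([*c,.028]);print(wproj(np.array([c+.102*x+.041*y,c+.102*x-.041*y,c+.038*x+.041*y]),T))
e=P[0]-P[1];print(np.degrees(np.arctan2(e[1],e[0]))-90)
E
```

```text
[[0.5012 0.4547 0.028 ]
 [0.578  0.4339 0.028 ]
 [0.4837 0.3957 0.028 ]
 [0.5608 0.3744 0.028 ]]
centre [0.5113 0.3463 0.028 ]
[[245.6962  60.9871]
 [395.0092  60.7048]
 [249.5988 173.2234]]
[[241.2795  67.8879]
 [390.4988  67.012 ]
 [245.744  179.5599]]
74.86422687476656
```

Request:
jog_arm([
  [[0, 0, 0], [-0.001, 0.001, 0.006], 0.045],
  [[0, 0, 0], [-0.001, 0.001, 0.014], 0.045],
  [[0, 0, 0], [-0.001, 0.001, 0.022], 0.045],
  [[0, 0, 0], [-0.001, 0.001, 0.029], 0.045],
  [[0, 0, 0], [-0.001, 0.001, 0.034], 0.045],
  [[0, 0, 0], [-0.001, 0.001, 0.037], 0.045],
  [[0, 0, 0], [-0.001, 0.001, 0.039], 0.045],
  [[0, 0, 0], [-0.001, 0.001, 0.041], 0.045],
  [[0, 0, 0], [-0.001, 0.001, 0.041], 0.045],
  [[0, 0, 0], [-0.001, 0.001, 0.041], 0.045],
])

```text
t: 20.22
tool_pos: [0.5119, 0.3463, 0.0175]
tool_rot: [-3.11, 0.444, -0.001]
contact_force: [0.1, 0.1, -3.8]
opening: 0.0505
```

Still unsupported (−3.8 N), so I'll lower a little further.

Request:
jog_arm([
  [[0, 0, 0], [0, 0, 0.001], 0.045],
  [[0, 0, 0], [0, 0, 0.002], 0.045],
  [[0, 0, 0], [0, 0, 0.003], 0.045],
  [[0, 0, 0], [0, 0, 0.003], 0.045],
  [[0, 0, 0], [0, 0, 0.003], 0.045],
])

```text
t: 20.63
tool_pos: [0.5121, 0.3465, 0.0156]
tool_rot: [-3.11, 0.444, -0.001]
contact_force: [-4.2, -1.8, 6.1]
opening: 0.0502
```

```bash
python3 - <<'E'
from h import *
im=get_image('wrist')[:,:,::-1];cv2.imwrite('pics/w14.png',im);print(ctrl.get_obs()['contact_force'])
s=get_image('scene')[:,:,::-1];cv2.imwrite('pics/s14.png',cv2.resize(s[130:260,340:520],None,fx=4.4,fy=4.4,interpolation=cv2.INTER_CUBIC))
E
```

```text
[-3.70909373 -1.81064903  4.46208975]
```

View pics/w14.png

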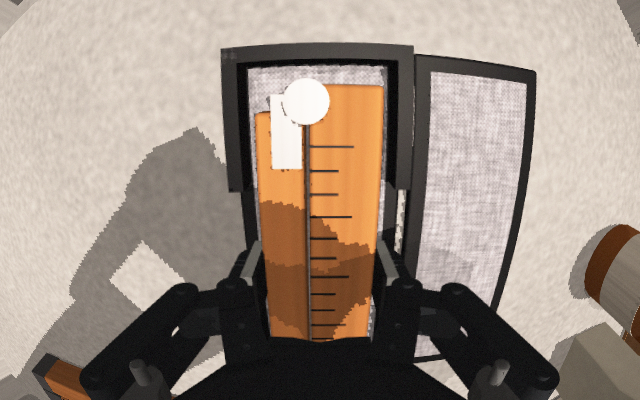

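View pics/s14.png

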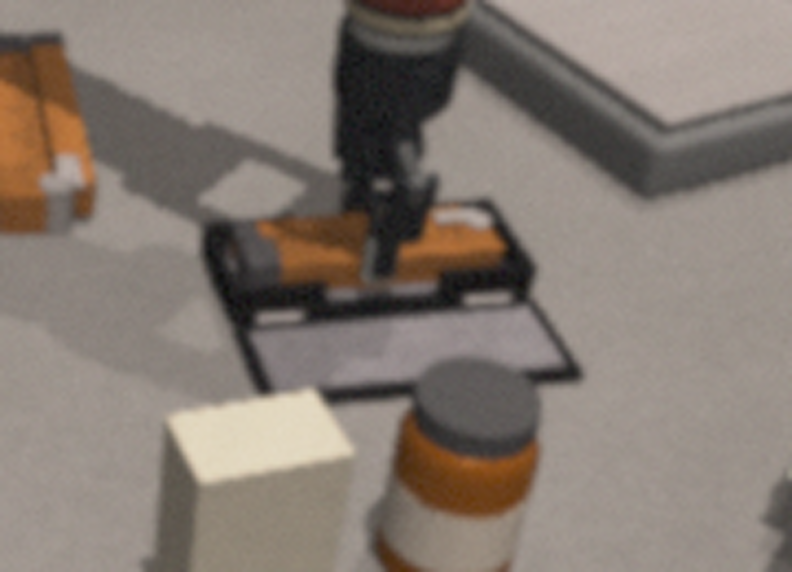

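The rule sits inside the tray walls with clearance on both sides and at the hinge end. Now I'll release and retreat.

Request:
jog_arm([
  [[0, 0, 0], [0, 0, 0], 0.054],
  [[0, 0, 0], [0, 0, 0], 0.06],
  [[0, 0, 0], [0, 0, 0], 0.068],
  [[0, 0, 0], [0, 0, 0], 0.068],
  [[0, 0, 0], [0, 0, 0], 0.068],
  [[0, 0, 0], [0, 0, -0.005], 0.068],
  [[0, 0, 0], [0, 0, -0.02], 0.068],
  [[0, 0, 0], [0, 0, -0.05], 0.068],
  [[0, 0, 0], [0, 0, -0.09], 0.068],
  [[0, 0, 0], [0, 0, -0.13], 0.068],
  [[0, 0, 0], [0, 0, -0.15], 0.068],
  [[0, 0, 0], [0, 0, -0.15], 0.068],
])

```text
t: 21.73
tool_pos: [0.5153, 0.3482, 0.1727]
tool_rot: [-3.102, 0.443, -0.017]
contact_force: [1.4, -0.2, 0.4]
opening: 0.0678
```

```bash
python3 - <<'E'
from h import *
T=wpose();np.save('T15.npy',T);im=get_image('wrist')[:,:,::-1];cv2.imwrite('pics/w15.png',im);print(ctrl.get_obs()['contact_force'])
s=get_image('scene')[:,:,::-1];cv2.imwrite('pics/s15.png',s);cv2.imwrite('pics/s15c.png',cv2.resize(s[130:260,340:520],None,fx=4.4,fy=4.4,interpolation=cv2.INTER_CUBIC))
E
```

```text
[ 0.09575629 -0.13185619 -0.33615471]
```

View pics/w15.png

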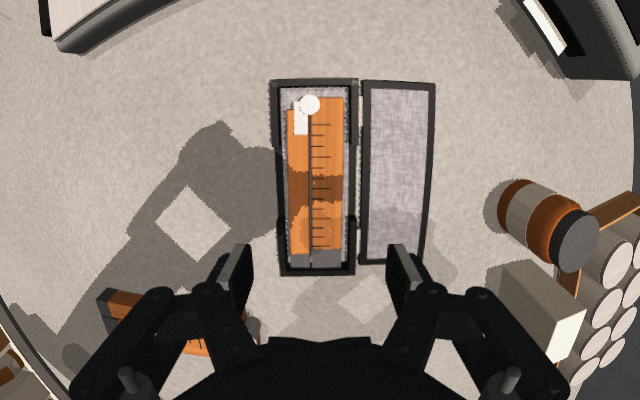

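View pics/s15c.png

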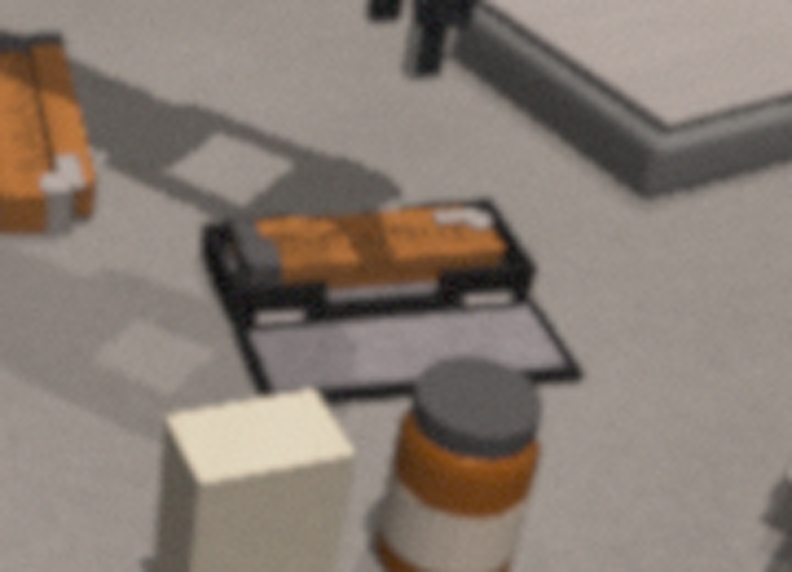

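```bash
python3 - <<'E'
from h import *
np.set_printoptions(precision=4,suppress=True)
T=np.load('T15.npy')
C=wonz([(271,81),(358,80),(355,274),(281,275)],.028,T);A=wonz([(344,98),(341,268),(289,267),(288,110)],.036,T)
c=C.mean(0);e=C[0]-C[3]+C[1]-C[2];x=e/np.linalg.norm(e);y=np.array([-x[1],x[0],0])
print(c,np.degrees(np.arctan2(x[1],x[0])))
for p in A: print((p-c)@x,(p-c)@y)
E
```

```text
[0.5128 0.3474 0.028 ] 74.58990796423205
0.08233399341332084 -0.025931321433400392
-0.08675897643664615 -0.02401093208758864
-0.08457333434444685 0.029810629776438665
0.07238105767301385 0.023945766658264613
```

```bash
python3 - <<'E'
import cv2
im=cv2.imread('pics/w15.png');cv2.imwrite('pics/w15c.png',cv2.resize(im[75:280,262:365],None,fx=2.9,fy=2.9,interpolation=cv2.INTER_CUBIC))
E
```

```text
(no output)
```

View pics/w15c.png

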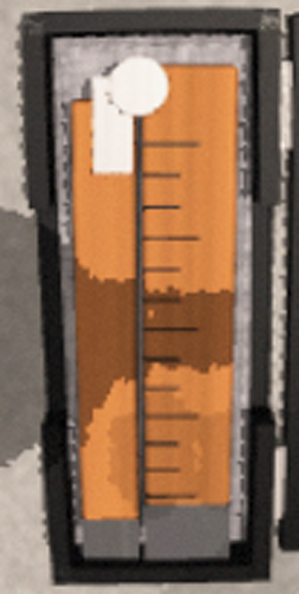

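View pics/s15.png

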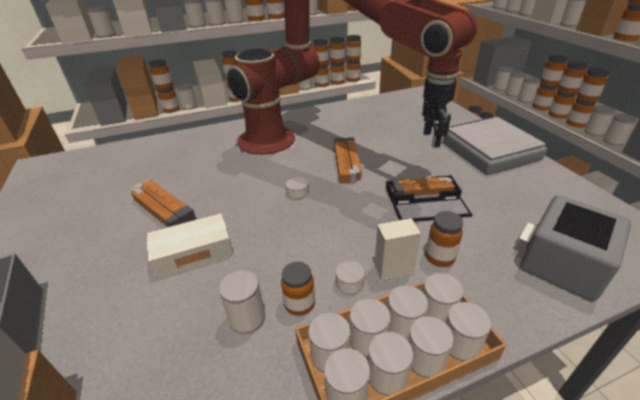

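The rule lies in the tray with an even seam, clear of all four walls, and everything else is standing in place. Handing in.

```bash
python3 -c "
from station import job,ctrl
o=ctrl.get_obs();print(o['t'],o['dq'].round(3),o['contact_force'].round(2));print(job.finish_job())"
```

```text
21.8333 [-0.001  0.036  0.054  0.001  0.     0.001] [-0.3  -0.31 -1.03]
the job is handed in; nothing more can be done
None
```

The rule is shut, lying flat in its open case and let go, and the job was handed in at about 21.8 s; no verdict came back. I took it off the carton by its thick arm and set it on the bare table. There I swept the leg shut with closed fingers, squeezed it home and let go. I then picked it up again and lowered it into the tray.

**On the table:** the wrist picture after letting go showed the rule flat, with arm and leg parallel to within about 0.02 rad.

**In the case, from the last wrist picture:**
- The seam is even, and I measured the leg opening at about 0.03 rad (limit 0.08).
- The arm's centre is about 2 mm along and 10 mm across from the tray centre, and the rule is in line to about 0.01 rad.
- I judged that it lies flat on the tray floor by eye only, from the scene and wrist pictures.
- No jar, tin or packet looks moved in the last scene picture, and the gripper was clear of everything.

**Disagreement:** the top and wrist cameras differed by up to about 4 mm on where the case is. I went mainly by the wrist camera.

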